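# Take the thread gauge plate out of the lever-arch board

## Task

The flat metal gauge plate with the row of studs is filed in the lever-arch board on the counter. Lift the lever until the two arches spring fully open, take the plate up off its two posts and lay it flat, studs up, in the middle of the clipboard, without dropping it. Then press the lever down until it snaps fully shut again, and leave the other things where they are.

Things in the scene. Friction and masses are not known exactly. Their poses are not given: they have to be found in the camera images.
- arch_board: Lever-arch board, screwed to the counter: dark grey board 178 x 200 x 4 mm, steel mechanism along its far edge, a thin stack of cards in front (card top z = 12 mm). Origin on the counter, midway between the two posts; x points to the mechanism's edge (away from the robot at yaw 0), y left along the line of posts, z up. Posts at y = -40 and 40 mm, 6 mm thick, tops at z = 42 mm.
- arches (a joint): Angle of the two bent-wire arches, rad: 0 shut, 0.75 open; they move with the lever (0.625 of its angle). They turn back on a bar at x = 45, z = 11 mm of the board's frame. Shut, their ends sit on the post tops (highest wire z = 60 mm) and nothing comes off the posts; open, all wire is at x over 32 mm, up to z = 72 mm.
- lever_hinge (a point): Centre of the lever's hinge, at x = 64, y = 0, z = 14 mm in the board's frame, behind the arch bar. The hinge axis runs along the board's x. Its axes are the board's.
- lever_tab (a point): Centre of the black thumb grip at the lever's end, 20 mm wide (board's x), 36 mm long, 10 mm thick. It turns with the lever. Shut, it lies at x = 64, y = 85, z = 39 mm in the board's frame, with 28 mm free beneath and axes as the board's; lifting swings it up towards the hinge's side on a radius of 89 mm until the lever stands upright. The steel arm to the hinge is 12 mm wide, 4 mm thick.
- lever (a joint): Lever angle, rad: 0 shut, 1.2 fully open (upright). Sprung over-centre: lifting takes about 8 N at the grip, most at the very start; past about 0.2 it springs open to 1.2 by itself and stays. Closing takes about 15 N at the grip, square to the lever, most near 0.65; only below about 0.15 does it snap down to 0 and stay. Let go in between, it runs to one of the ends.
- plate_mid (a point): Centre of the gauge plate, 16 mm above its underside (half its overall height); axes as the board's at the start, z up through the studs. Four upright steel studs 12 mm thick, tops 32 mm above the underside, stand at x = 0, y = -24, -8, 8, 24 mm: pinch the middle two across the row (along x).
- gauge_plate: The gauge plate: grey aluminium, 100 mm (its x) x 140 mm (its y) x 4 mm, 0.2 to 0.33 kg, with the stud row and a row of small tapped holes. Origin at the centre of its underside, which lies on the cards at the start. Two 10 mm filing holes at x = 36, y = -40 and 40 mm are over the board's posts.
- clipboard: Brown clipboard with a white sheet, lying loose, 315 mm (its x) x 228 mm (its y), 3 mm thick. Origin at the centre of its underside; the metal clip is at its +x end (x over 110 mm), the far end from the robot.
- oil_filter: Bystander: oil filter can, 75 mm wide, 87 mm tall, standing right of the lever-arch board. Origin at the centre of its underside.
- wrench: Bystander: combination wrench, 168 x 32 x 9 mm, lying left of the lever-arch board. Origin at the centre of its underside.
- parts_drawers: Obstacle, fixed: grey steel cabinet, 270 x 420 x 240 mm, behind the middle of the counter. Origin at the centre of its underside; its front (handles) reaches 143 mm towards the robot from there. The top drawer on the right half (y = -204 to -4 mm from the origin, z = 160 to 235 mm) stands pulled out, its handle 187 mm in front of the origin: carry things round its front.
- part_box_e: Bystander: small dark parts carton, 112 x 51 x 36 mm, lying between the oil filter and the clipboard. Origin at the centre of its underside.

How it is judged:
By the outcome, as a careful person would: the job done as asked, in the order asked, and still so for the second after the job is handed in, with the robot touching nothing.
It also fails if it takes over 70 s, if anything falls off the work surface, if the arm or the gripper's body presses on something with over 40 N, if the wrist force passes 120 N, or if a joint passes its speed limit or range.

## Robot

A 6-joint arm with a two-finger parallel gripper is mounted at the origin on a cart in front of the work surface, level with it; the furniture and walls round the work are solid. World frame = base frame: x ahead of the robot, y to its left, z up, the work surface at z = 0. Lengths are in m, angles in rad, forces in N, time in s.
With the tool pointing down it reaches from about 0.3 to 0.775 m from the base axis. Payload 14.6 kg.
Tool frame: the origin (TCP) lies at the very end of the fingers, on their centre line; the grasp point (between the pads) lies 19 mm behind it; z points along the fingers, y is the direction in which the jaws open and shut (so a half turn about z gives the same grasp; the last joint's range is limited). The gripper opens to 85 mm and grips with 20 to 120 N. Pads are 22 mm wide; open, the fingers measure 114 mm over their backs; the gripper's body (76 mm by 85 mm) begins 54 mm behind the grasp point. The pads swing forward as they close: fully open they stand 13 mm farther back than shut.
Start: joints at [-1.255, 0.3, 1.521, -0, 1.321, -0.067], TCP at [0.205, -0.51, 0.231] pointing down, gripper open.
Joint ranges: [-3.03, 3.03], [-0.79, 2.21], [0.23, 2.52], [-1.04, 4.18], [0, 3.07], [-2.55, 2.55]. Speed limits (rad/s): [2.22, 2.22, 2.57, 3.14, 3.14, 3.14].

## Interface

Orientations are given as [roll, pitch, yaw] about the fixed x, y, z axes, in that order (R = Rz(yaw) Ry(pitch) Rx(roll)).
In Python, from cell import telemetry, vision, r gives the robot as it stands.
- The arm moves only by the shell command python3 -m pendant 'ROWS' [FORCE]. ROWS is JSON, one flat list of numbers, 7 for each row, row after row: the opening in per cent of the stroke, from 0 (shut) to 100 (fully open), then the shift along the tool's x, y, z in m, then the turn, a rotation vector about the tool's x, y, z in degrees. A call has 1 to 12 rows; each row shifts and turns the pose as measured when the row begins, along the tool's axes as they then stand; what a row does not reach is not made up. A row lasts 1/10 s, in which the tool goes at most 50 mm and 8.59 degrees, less where a joint would pass 70% of its speed; a pose out of reach is approached as far as the arm can. A call with a gripper value outside its range is refused whole. The fingers move at their own pace and stop on an object; FORCE is the grip in N (left out, the last holds). Time passes only in rows, so rows that do not move let the fingers close. It gives the time, the measured TCP pose, the force and the opening at its end, in the units of the state.
- telemetry.get_state(): the state, without advancing time (a new reading comes with each control period).
- vision.capture(name): name is "scene" or "top" or "wrist"; returns the picture (400x640x3 uint8, blue, green, red); there is no depth.
- vision.calibration(name): a dict with "fx", "fy", "cx", "cy" (pixels), "rvec" (rotation vector, rad) and "tvec" (3), from world to camera coordinates, as OpenCV has them. Camera axes: x right, y down, z forward; pixel columns grow to the right and rows downward; lengths in m; the calibration is good to about 2 mm. A picture is of the moment at which its call begins: read the wrist's pose just before it. calibration takes no time and is no camera call; for the wrist camera it gives the pose at the moment of the call.
- r.finish_job(): hands the job in, once; it reports no verdict.
The state is a dict: "time_s": time; "q": joint angles; "joint_vel": joint speeds; "effort": joint torques, N m; "ee_pos": TCP position; "orientation": TCP orientation; "wrist_force": force on the tool from outside, world axes, zero at the start; "ft_torque": the same for the moment, N m; "finger_gap": finger opening in m.
Only numpy, scipy, OpenCV 4.12 (cv2) and the standard library are available. Lean on these libraries where they do the work, as an engineer would, in place of code of your own. Each camera call takes 0.05 s, during which the arm holds its last target. There are 200 camera calls.

## Working session

There is one attempt and no reset: what is moved stays moved. The work goes in short steps, Python scripts to look and compute and a shell command to move; the robot and the scene stay as the last step left them, time stands still between calls to the robot, and variables do not carry over. Pictures are saved under pics/ and viewed, about 8 in all and at most 12, crops included, and the job is handed in when it is done.

```bash
ls; mkdir -p pics; python3 - <<'E'
from cell import telemetry, vision, r
import cv2
print(telemetry.get_state())
for n in ("scene","top"):
    im=vision.capture(n); cv2.imwrite(f"pics/{n}0.png",im); c=vision.calibration(n); print(n,c)
E
```

```text
pics
{'time_s': 0.0, 'q': array([-1.25461008e+00,  3.00500867e-01,  1.52159273e+00,  2.64405551e-05,
        1.32072921e+00, -6.65980339e-02]), 'joint_vel': array([ 8.35802174e-04, -5.95803830e-04,  4.23994957e-04,  3.22030192e-05,
       -1.08259279e-03,  1.00585534e-03]), 'effort': array([-6.56968223e-04, -5.43505347e+01, -3.61792123e+01, -6.68504731e-05,
        3.91770765e-03, -5.41661836e-05]), 'ee_pos': array([ 0.20535556, -0.50996118,  0.23070007]), 'orientation': array([-3.14036694e+00, -1.07418174e-04,  3.82777661e-01]), 'wrist_force': array([-0.43599292,  0.0382887 , -0.18991104]), 'ft_torque': array([-0.01229226,  0.02206903,  0.02268232]), 'finger_gap': 0.08540034757222381}
scene {'fx': 401.0770326567542, 'fy': 401.0770326567542, 'cx': 316.3998770791718, 'cy': 196.09774995095498, 'rvec': array([ 1.04692472, -2.2702056 ,  1.16835846]), 'tvec': array([0.39510101, 0.29215479, 0.92260285])}
top {'fx': 511.8035685020433, 'fy': 511.8035685020433, 'cx': 320.0100919219817, 'cy': 199.39232262386875, 'rvec': array([ 2.21761291, -2.18291731,  0.05306246]), 'tvec': array([0.01894058, 0.57906009, 1.52086319])}
```

View pics/top0.png

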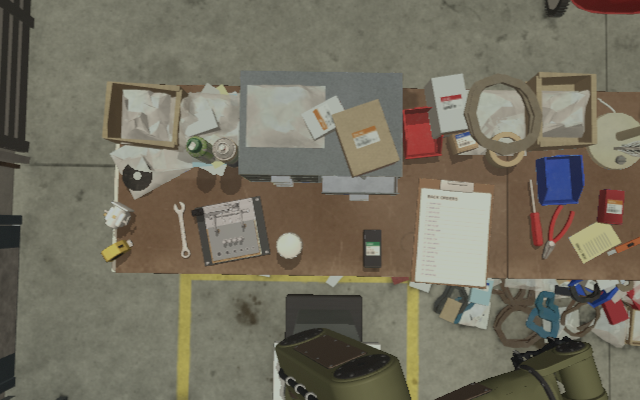

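View pics/scene0.png

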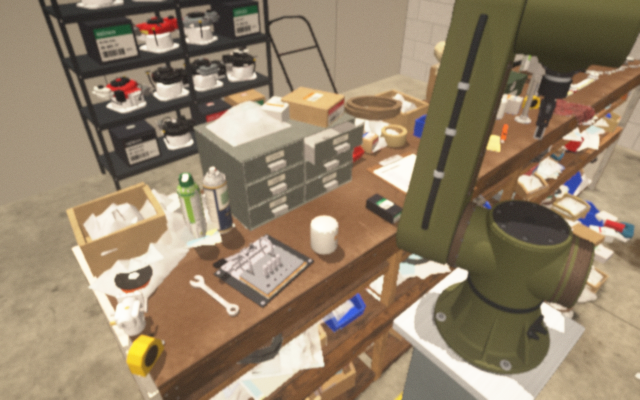

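The top view shows the board at about (233,230) with its lever grip at about (197,212). The clipboard is at (453,235), wrench (182,230), filter (289,245) and carton (372,247). Next I'll zoom in.

```bash
cat > h.py <<'E'
import numpy as np, cv2
from scipy.spatial.transform import Rotation as R
from cell import telemetry, vision, r
def ray(c,uv,z):
    """pixel(s) -> world points on plane z"""
    Rm=R.from_rotvec(c["rvec"]).as_matrix(); o=-Rm.T@np.asarray(c["tvec"])
    uv=np.atleast_2d(uv).astype(float)
    d=np.c_[(uv[:,0]-c["cx"])/c["fx"],(uv[:,1]-c["cy"])/c["fy"],np.ones(len(uv))]@Rm
    return o+d*((z-o[2])/d[:,2])[:,None]
def proj(c,P):
    K=np.array([[c["fx"],0,c["cx"]],[0,c["fy"],c["cy"]],[0,0,1]])
    return cv2.projectPoints(np.atleast_2d(P).astype(float),c["rvec"],c["tvec"],K,None)[0][:,0]
def tool():
    s=telemetry.get_state(); return np.array(s["ee_pos"]),R.from_euler("xyz",s["orientation"]).as_matrix(),s
def delta(p,Rw=None):
    """shift in tool axes & rotvec deg to reach world p / rotation Rw"""
    e,T,s=tool(); out=np.round(T.T@(np.asarray(p)-e),4)
    rv=np.zeros(3) if Rw is None else np.round(R.from_matrix(T.T@Rw).as_rotvec(degrees=True),2)
    return out,rv
E
python3 - <<'E'
from h import *
a=cv2.imread("pics/top0.png"); 
x=cv2.resize(a[185:280,180:300],None,fx=6.6,fy=6.2,interpolation=cv2.INTER_CUBIC)
cv2.imwrite("pics/crop0.png",x)
c=vision.calibration("top")
# board dark-grey corners later; clipboard sheet mask
m=cv2.inRange(a,(175,175,175),(255,255,255)); m[:, :405]=0; m[:,505:]=0; m[:180]=0; m[290:]=0
cs=max(cv2.findContours(m,0,2)[0],key=cv2.contourArea); b=cv2.boxPoints(cv2.minAreaRect(cs)); print(b, ray(c,b,0.003))
E
```

```text
[[415.37994 280.92917]
 [421.80823 188.36171]
 [490.31122 193.11887]
 [483.88293 285.68634]] [[ 0.33908624 -0.26158631  0.003     ]
 [ 0.61737115 -0.2789852   0.003     ]
 [ 0.60626745 -0.48620752  0.003     ]
 [ 0.32805186 -0.46712555  0.003     ]]
```

View pics/crop0.png

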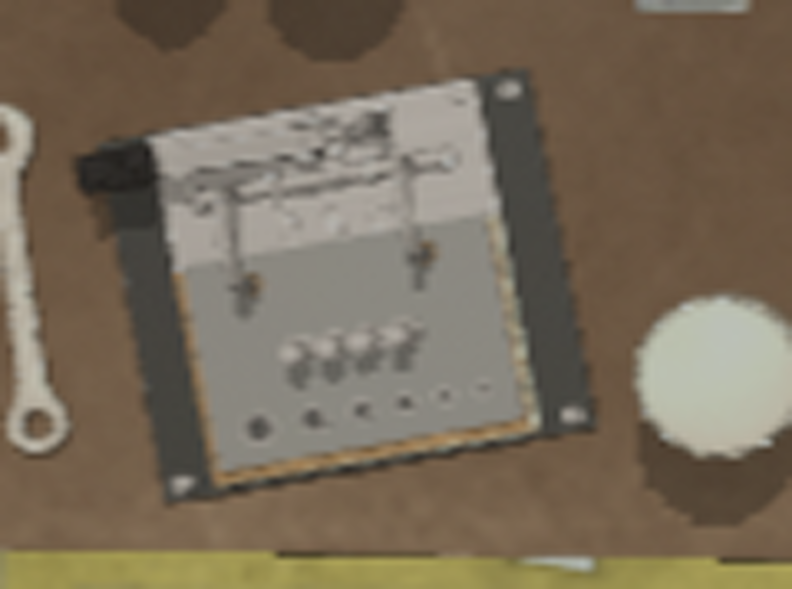

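```bash
python3 - <<'E'
from h import *
c=vision.calibration("top")
f=lambda l: np.array([[180+u/6.6,185+v/6.2] for u,v in l])-0.5+0.08
st=ray(c,f([(295,352),(328,347),(362,340),(397,333)]),.044)
print("studs",st.round(4), st.mean(0))
b=ray(c,f([(528,70),(595,430),(165,503)]),.004); print("board",b.round(4))
e1=b[2]-b[1]; yaw=np.arctan2(-e1[0],e1[1]); e2=b[0]-b[1]; print("yaw edges",np.degrees(yaw),np.degrees(np.arctan2(e2[1],e2[0])))
d=st[0]-st[3]; print("yaw studs",np.degrees(np.arctan2(-d[0],d[1])), np.linalg.norm(d)/3)
y=np.mean([yaw,np.arctan2(e2[1],e2[0])]); M=R.from_euler("z",y).as_matrix()
print("yaw",np.degrees(y)); O=st.mean(0)-M@[-.036,0,.044]; print("O from studs",O)
mid=(b[0]+b[2])/2; print("board centre in frame", M.T@(mid-O))
print("posts in frame",((ray(c,f([(247,283),(425,253)]),.045)-O)@M).round(4))
print("tab in frame",((ray(c,f([(117,165)]),.044)-O)@M).round(4))
tab=O+M@[.064,.085,.039]; print("tab",tab)
for n,uv in dict(filter=(289,245),carton=(372,248),cabfront=(360,193)).items(): print(n,ray(c,uv,dict(filter=.087,carton=.036,cabfront=.2)[n]))
print("hyp crop of tab", (proj(c,[tab+[0,0,.005]])-[180,185])*[6.6,6.2])
E
```

```text
studs [[0.4501 0.3061 0.044 ]
 [0.4527 0.2915 0.044 ]
 [0.4562 0.2765 0.044 ]
 [0.4597 0.2611 0.044 ]] [0.45465784 0.28381375 0.044     ]
board [[0.5868 0.2103 0.004 ]
 [0.413  0.1762 0.004 ]
 [0.3749 0.3705 0.004 ]]
yaw edges 11.103922685137212 11.09314107997438
yaw studs 12.103485408411222 0.01532255925748621
yaw 11.098531882555797
O from studs [4.89984551e-01 2.90743638e-01 4.16333634e-17]
board centre in frame [-0.00903255  0.00145531  0.004     ]
posts in frame [[-0.0004  0.038   0.045 ]
 [-0.0005 -0.042   0.045 ]]
tab in frame [[0.0647 0.0856 0.044 ]]
tab [0.53642537 0.38647373 0.039     ]
filter [[0.44432057 0.11431581 0.087     ]]
carton [[ 0.43702466 -0.12695946  0.036     ]]
cabfront [[ 0.58879786 -0.07640453  0.2       ]]
hyp crop of tab [[115.75067277 163.59517726]]
```

```bash
python3 -m pendant '[60,0,0,0,0,0,-7.9, 60,0,0,0,0,0,-7.9, 60,0,0,0,0,0,-7.9, 60,0,0,0,0,0,-7.9, 60,0,0,0,0,0,-7.9, 60,0,0,0,0,0,-7.9, 60,0,0,0,0,0,-7.9, 60,0,0,0,0,0,-7.9, 60,0,0,0,0,0,-7.9, 60,0,0,0,0,0,-7.9]' 40; python3 - <<'E'
from h import *
O=np.array([.490,.2907,0]);y=np.radians(11.1);M=R.from_euler("z",y).as_matrix()
T=R.from_euler("xyz",[np.pi,0,y+np.pi/2]).as_matrix()
for p in ([.40,0,.231],[*(O+M@[.064,.083,0])[:2],.16]): print(delta(p,T))
E
```

```text
time_s: 1.1
ee_pos: [0.2049, -0.5086, 0.2271]
orientation: [-3.141, -0.009, 1.815]
wrist_force: [-0.4, -0.3, -0.7]
finger_gap: 0.051
(array([ 4.464e-01,  3.121e-01, -2.000e-04]), array([-0.05, -0.49,  2.87]))
(array([0.7859, 0.5378, 0.0735]), array([-0.05, -0.49,  2.87]))
```

```bash
python3 -m pendant '[60,0.037,0.026,0,0,0,1, 60,0.037,0.026,0,0,0,1, 60,0.037,0.026,0,0,0,0.8, 60,0.037,0.026,0,0,0,0, 60,0.037,0.026,0,0,0,0, 60,0.037,0.026,0,0,0,0, 60,0.037,0.026,0,0,0,0, 60,0.037,0.026,0,0,0,0, 60,0.037,0.026,0,0,0,0, 60,0.037,0.026,0,0,0,0, 60,0.037,0.026,0,0,0,0, 60,0.037,0.026,0,0,0,0]'; python3 - <<'E'
from h import *
O=np.array([.490,.2907,0]);y=np.radians(11.1);M=R.from_euler("z",y).as_matrix()
T=R.from_euler("xyz",[np.pi,0,y+np.pi/2]).as_matrix()
print(delta([*(O+M@[.02,.04,0])[:2],.21],T))
E
```

```text
time_s: 2.3
ee_pos: [0.4217, 0.0069, 0.2288]
orientation: [-3.14, -0.012, 1.764]
wrist_force: [-0.2, -0.8, 0.6]
finger_gap: 0.0513
(array([0.3052, 0.1414, 0.0224]), array([-0.08, -0.71, -0.05]))
```

```bash
python3 -m pendant '[60,0.04,0.018,0,0,-0.3,0, 60,0.04,0.018,0,0,-0.3,0, 60,0.04,0.018,0,0,0,0, 60,0.04,0.018,0,0,0,0, 60,0.04,0.018,0,0,0,0, 60,0.04,0.018,0,0,0,0, 60,0.04,0.018,0,0,0,0, 60,0.02,0.01,0,0,0,0, 60,0,0,0,0,0,0]'; python3 - <<'E'
from h import *
c=vision.calibration("wrist"); im=vision.capture("wrist"); print(tool()[0],tool()[2]["orientation"])
import pickle; pickle.dump((c,im),open("w1.pkl","wb"))
O=np.array([.490,.2907,0]);y=np.radians(11.1);M=R.from_euler("z",y).as_matrix()
pts=[[.064,.085,.044],[0,.04,.042],[0,-.04,.042]]+[[-.036,k,.044] for k in(-.024,-.008,.008,.024)]
q=proj(c,[O+M@np.array(p) for p in pts]); print(q.round(1))
for u in q: cv2.circle(im,tuple(int(v) for v in u),3,(0,0,255),1)
cv2.imwrite("pics/w1.png",im)
E
```

```text
time_s: 3.2
ee_pos: [0.4971, 0.3468, 0.2261]
orientation: [-3.136, -0.0, 1.769]
wrist_force: [0.2, -0.3, 0.5]
finger_gap: 0.0509
[0.49689613 0.34567642 0.22605922] [-3.13571374e+00 -1.87170082e-04  1.76894197e+00]
[[360.5 152.3]
 [305.3 189.4]
 [305.8 249.6]
 [277.1 238.6]
 [276.6 226.9]
 [276.1 214.8]
 [275.6 202.4]]
```

View pics/w1.png

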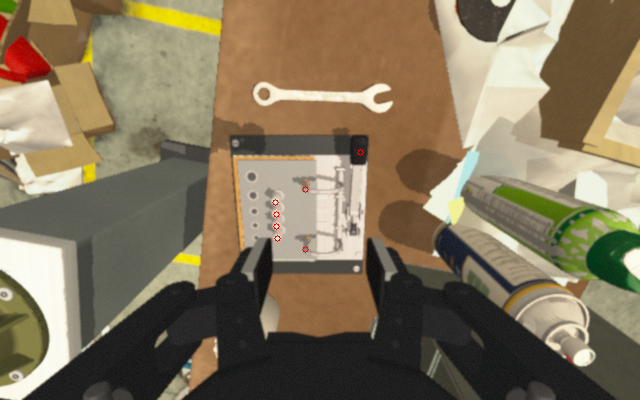

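```bash
python3 - <<'E'
from h import *
O=np.array([.490,.2907,0]);y=np.radians(11.1);M=R.from_euler("z",y).as_matrix()
T=R.from_euler("xyz",[np.pi,0,y+np.pi/2]).as_matrix()
print(delta(O+M@[.064,.087,.10],T),delta(O+M@[.064,.087,.021],T))
E
```

```text
(array([0.0341, 0.0475, 0.1258]), array([-0.34, -0.01,  0.25])) (array([0.0341, 0.048 , 0.2048]), array([-0.34, -0.01,  0.25]))
```

```bash
python3 -m pendant '[50,0.017,0.024,0.03,-0.3,0,0.2, 50,0.017,0.024,0.03,0,0,0, 50,0,0,0.03,0,0,0, 50,0,0,0.03,0,0,0, 50,0,0,0,0,0,0]'; python3 - <<'E'
from h import *
O=np.array([.490,.2907,0]);y=np.radians(11.1);M=R.from_euler("z",y).as_matrix()
T=R.from_euler("xyz",[np.pi,0,y+np.pi/2]).as_matrix()
print(delta(O+M@[.064,.087,.021],T))
c=vision.calibration("wrist"); im=vision.capture("wrist")
pts=[[.064+a,.085+b,.044] for a,b in((-.01,-.018),(.01,-.018),(.01,.018),(-.01,.018))]
q=proj(c,[O+M@np.array(p) for p in pts]); print(q.round(1))
cv2.polylines(im,[q.astype(int)],True,(0,0,255),1)
cv2.imwrite("pics/w2.png",im)
E
```

```text
time_s: 3.75
ee_pos: [0.5393, 0.3848, 0.1034]
orientation: [3.141, 0.0, 1.762]
wrist_force: [-0.3, 0.2, -0.6]
finger_gap: 0.0431
(array([ 0.0042, -0.0025,  0.0824]), array([ 0.05,  0.01, -0.15]))
[[303.5 233.2]
 [329.1 233.1]
 [329.5 188.5]
 [302.7 188.6]]
```

View pics/w2.png

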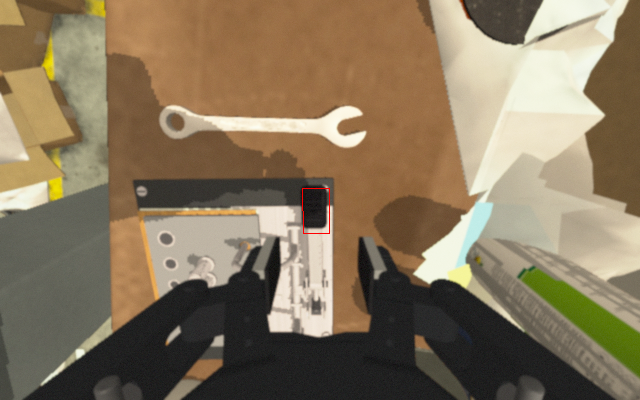

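The grip appears at about (315,207), within about 3 mm of the prediction at (316,211). I'll descend and pinch it.

```bash
python3 -m pendant '[50,0.004,-0.003,0.03,0,0,0, 50,0,0,0.03,0,0,0, 50,0,0,0.02,0,0,0, 50,0,0,0,0,0,0, 10,0,0,0,0,0,0, 10,0,0,0,0,0,0, 10,0,0,0,0,0,0, 10,0,0,0,0,0,0, 10,0,0,0,0,0,0]' 30; python3 - <<'E'
from h import *
O=np.array([.490,.2907,0]);M=R.from_euler("z",11.1,degrees=True).as_matrix()
g=M.T@(tool()[0]-O)+[0,0,.019]; print("grasp in board",g)
for a in np.arange(.15,1.21,.15):
    w=g[1:]-[0,.014]; v=[np.cos(a)*w[0]-np.sin(a)*w[1],np.sin(a)*w[0]+np.cos(a)*w[1]]
    print(round(a,2),"tool dx %.4f dz %.4f"%(v[0]-w[0],-(v[1]-w[1])))
E
```

```text
time_s: 4.7
ee_pos: [0.535, 0.3866, 0.0413]
orientation: [3.141, -0.003, 1.76]
wrist_force: [-1.0, -1.5, -9.9]
finger_gap: 0.0188
grasp in board [0.06259311 0.08542185 0.06032583]
0.15 tool dx -0.0079 dz -0.0122
0.3 tool dx -0.0175 dz -0.0232
0.45 tool dx -0.0287 dz -0.0325
0.6 tool dx -0.0411 dz -0.0401
0.75 tool dx -0.0545 dz -0.0458
0.9 tool dx -0.0686 dz -0.0494
1.05 tool dx -0.0831 dz -0.0508
1.2 tool dx -0.0976 dz -0.0501
```

Lag left the tool 20 mm high, at z = 0.041. I'll reopen, go lower and re-grip.

```bash
python3 -m pendant '[50,0,0,0,0,0,0, 50,0,0,0,0,0,0, 50,0,0,0,0,0,0]'; python3 -m pendant '[50,0.002,0.001,0.015,0,0,0, 50,0,0,0.007,0,0,0, 50,0,0,0,0,0,0]';  python3 - <<'E'
from h import *
O=np.array([.490,.2907,0]);M=R.from_euler("z",11.1,degrees=True).as_matrix()
g=M.T@(tool()[0]-O); print("tcp in board",g)
cv2.imwrite("pics/w3.png",vision.capture("wrist"))
E
```

```text
time_s: 5.0
ee_pos: [0.5372, 0.3877, 0.0454]
orientation: [3.135, -0.006, 1.759]
wrist_force: [-0.4, -0.4, -0.6]
finger_gap: 0.0427
time_s: 5.3
ee_pos: [0.5385, 0.3908, 0.0224]
orientation: [3.133, -0.007, 1.759]
wrist_force: [-0.2, 0.2, -0.1]
finger_gap: 0.0423
tcp in board [0.06690011 0.08885367 0.02239401]
```

View pics/w3.png

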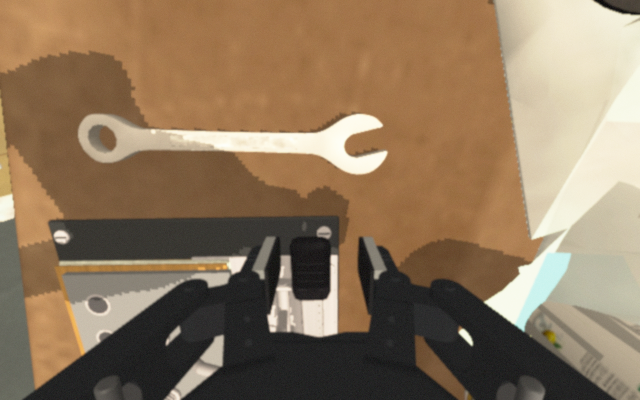

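The lever is still shut, with the grip at (310,268) between the fingers (centred at about 318). I'll shift 3 mm and close.

```bash
python3 -m pendant '[50,-0.001,-0.003,0.002,0,0,0, 10,0,0,0,0,0,0, 10,0,0,0,0,0,0, 10,0,0,0,0,0,0, 10,0,0,0,0,0,0, 10,0,0,0,0,0,0]' 35; python3 - <<'E'
from h import *
O=np.array([.490,.2907,0]);M=R.from_euler("z",11.1,degrees=True).as_matrix()
g=M.T@(tool()[0]-O); print("tcp in board",g)
E
```

```text
time_s: 5.95
ee_pos: [0.5346, 0.3891, 0.0207]
orientation: [3.135, -0.006, 1.76]
wrist_force: [0.5, 0.3, -0.5]
finger_gap: 0.019
tcp in board [0.06274854 0.08793007 0.02070451]
```

```bash
python3 -m pendant '[10,-0.0048,0,-0.0129,0,0,0, 10,-0.0067,0,-0.012,0,0,0, 10,-0.0085,0,-0.0109,0,0,0, 10,-0.0099,0,-0.0095,0,0,0]' ; python3 - <<'E'
from h import *
O=np.array([.490,.2907,0]);M=R.from_euler("z",11.1,degrees=True).as_matrix()
g=M.T@(tool()[0]-O)+[0,0,.019]; w=g[1:]-[0,.014];print("grasp in board",g, np.hypot(*w), np.degrees(np.arctan2(w[1],w[0]))-16.3)
E
```

```text
time_s: 6.35
ee_pos: [0.5408, 0.3583, 0.0663]
orientation: [3.133, -0.006, 1.761]
wrist_force: [4.5, -8.2, -2.7]
finger_gap: 0.0196
grasp in board [0.062845   0.05653149 0.08534342] 0.09102578008072594 35.30720716580743
```

```bash
python3 -m pendant '[10,-0.0113,0,-0.0078,0,0,0, 10,-0.0123,0,-0.0062,0,0,0, 10,-0.0131,0,-0.0042,0,0,0, 10,-0.012,0,-0.002,0,0,0,10,0,0,0,0,0,0]' ; python3 - <<'E'
from h import *
O=np.array([.490,.2907,0]);M=R.from_euler("z",11.1,degrees=True).as_matrix()
g=M.T@(tool()[0]-O)+[0,0,.019]; w=g[1:]-[0,.014];print("grasp in board",g, np.hypot(*w), np.degrees(np.arctan2(w[1],w[0]))-16.3)
E
```

```text
time_s: 6.85
ee_pos: [0.5511, 0.3061, 0.0884]
orientation: [3.131, -0.011, 1.756]
wrist_force: [7.2, -0.8, -8.2]
finger_gap: 0.0192
grasp in board [0.06296987 0.00337043 0.10742844] 0.09348921233292994 71.63395109920033
```

```bash
python3 -m pendant '[45,0,0,0,0,0,0, 45,0,0,0,0,0,0, 45,0,0,0,0,0,0, 45,0,0,-0.03,0,0,0, 45,0,0,-0.04,0,0,0, 45,0,0,-0.04,0,0,0, 45,0,-0.03,-0.01,0,0,0, 45,0,-0.04,0,0,0,0, 45,0,-0.03,0,0,0,0, 45,0,0,0,0,0,0]' ; python3 - <<'E'
from h import *
O=np.array([.490,.2907,0]);y=np.radians(11.1);M=R.from_euler("z",y).as_matrix()
T=R.from_euler("xyz",[np.pi,0,y+np.pi/2]).as_matrix()
print(delta(O+M@[-.036,0,.09],T))
c=vision.calibration("wrist"); im=vision.capture("wrist")
pts=[[0,.04,.042],[0,-.04,.042]]+[[-.036,k,.044] for k in(-.024,-.008,.008,.024)]
q=proj(c,[O+M@np.array(p) for p in pts]); print(q.round(1))
for u in q: cv2.circle(im,tuple(int(v) for v in u),3,(0,0,255),1)
t=vision.capture("top")
t=cv2.resize(t[185:280,180:300],(480,380)); 
cv2.imwrite("pics/w4.png",np.hstack([cv2.resize(im,None,fx=1,fy=1)[:,160:480],cv2.copyMakeBorder(t,0,20,0,0,0)]))
E
```

```text
time_s: 7.85
ee_pos: [0.4482, 0.2832, 0.2152]
orientation: [3.13, -0.011, 1.754]
wrist_force: [0.9, -0.5, -0.9]
finger_gap: 0.0385
(array([-0.002 ,  0.0051,  0.1252]), array([ 0.64, -0.65, -0.58]))
[[355.3 147.1]
 [353.5 214.8]
 [323.4 202.9]
 [323.3 189.6]
 [323.2 176. ]
 [323.2 162.1]]
```

View pics/w4.png

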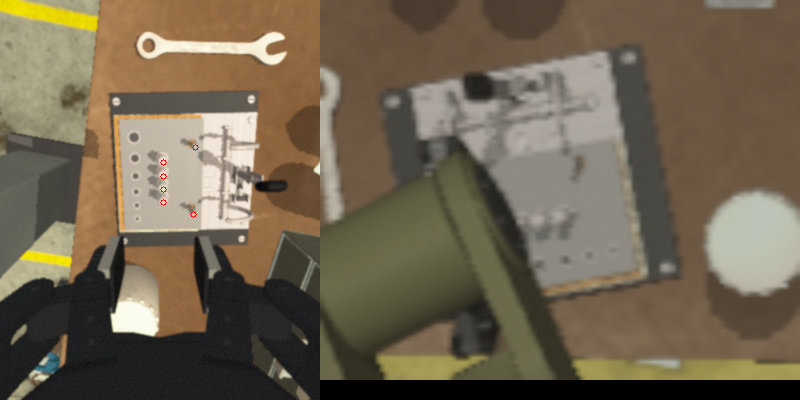

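The lever is upright and the arches are folded back off the posts. The studs fall on the predicted marks (163,162 to 163,203 in the left half). I'll descend over the middle studs.

```bash
python3 -m pendant '[45,-0.002,0.005,0.04,0.6,-0.6,-0.5, 45,0,0,0.04,0,0,0, 45,0,0,0.04,0,0,0, 45,0,0,0.01,0,0,0, 45,0,0,0,0,0,0, 45,0,0,0,0,0,0]' ; python3 - <<'E'
from h import *
O=np.array([.490,.2907,0]);y=np.radians(11.1);M=R.from_euler("z",y).as_matrix()
T=R.from_euler("xyz",[np.pi,0,y+np.pi/2]).as_matrix()
print(delta(O+M@[-.036,0,.022],T))
c=vision.calibration("wrist"); im=vision.capture("wrist")
q=proj(c,[O+M@np.array([-.036,k,.044]) for k in(-.024,-.008,.008,.024)]); print(q.round(1))
for u in q: cv2.circle(im,tuple(int(v) for v in u),3,(0,0,255),1)
cv2.imwrite("pics/w5.png",im)
E
```

```text
time_s: 8.55
ee_pos: [0.462, 0.2842, 0.0837]
orientation: [3.135, -0.002, 1.761]
wrist_force: [0.4, 0.3, 0.8]
finger_gap: 0.0385
(array([ 0.0008, -0.0077,  0.0617]), array([ 0.37, -0.11, -0.18]))
[[309.2 253.6]
 [308.9 233.1]
 [308.6 211.6]
 [308.3 189.2]]
```

View pics/w5.png

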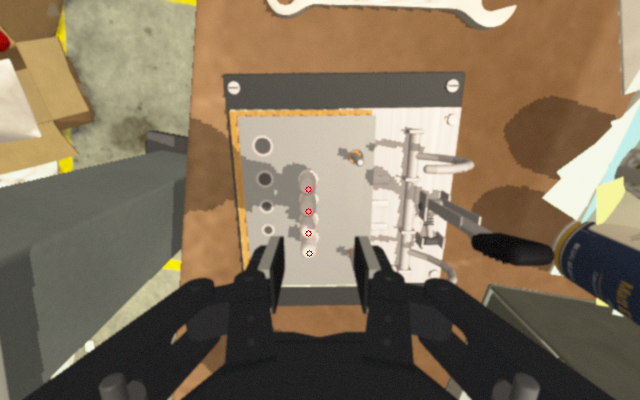

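```bash
python3 - <<'E'
from h import *
im=vision.capture("wrist"); c=vision.calibration("wrist"); import pickle; pickle.dump((c,im),open("w5.pkl","wb"))
cv2.imwrite("pics/w5z.png",cv2.resize(im[130:270,250:390],(700,700),interpolation=cv2.INTER_CUBIC)[:600])
O=np.array([.490,.2907,0]);M=R.from_euler("z",11.1,degrees=True).as_matrix()
print(proj(c,[O+M@np.array([-.036,k,z]) for k in(-.024,.024) for z in (.016,.044)]))
E
```

```text
[[309.72644866 237.19304266]
 [308.8451077  253.36718971]
 [308.97381031 179.90705873]
 [307.92286552 189.15167523]]
```

View pics/w5z.png

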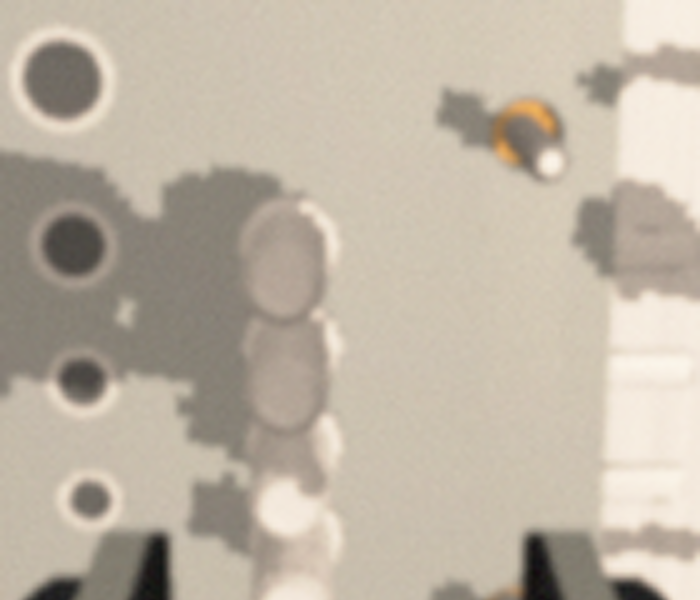

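The stud tops at (307,186), (307,209) and (307,231) are about 2 mm to +y of the prediction. I'll correct for that, descend and grip.

```bash
python3 -m pendant '[45,0.003,-0.008,0.025,0.3,0,0, 45,0,0,0.02,0,0,0, 45,0,0,0.01,0,0,0, 45,0,0,0,0,0,0]' ; python3 - <<'E'
from h import *
O=np.array([.490,.2907,0]);y=np.radians(11.1);M=R.from_euler("z",y).as_matrix()
T=R.from_euler("xyz",[np.pi,0,y+np.pi/2]).as_matrix()
print(delta(O+M@[-.036,0.002,.022],T))
E
```

```text
time_s: 9.05
ee_pos: [0.4573, 0.2879, 0.0341]
orientation: [3.129, -0.006, 1.762]
wrist_force: [-0.1, -1.0, 0.4]
finger_gap: 0.0385
(array([-0.0016, -0.0035,  0.0121]), array([ 0.75, -0.32, -0.17]))
```

```bash
python3 -m pendant '[45,-0.002,-0.003,0.01,0.7,-0.3,0, 45,0,0,0.001,0,0,0, 0,0,0,0,0,0,0, 0,0,0,0,0,0,0, 0,0,0,0,0,0,0, 0,0,0,0,0,0,0, 0,0,0,0,0,0,0, 0,0,0,0,0,0,0]' 80
```

```text
time_s: 9.85
ee_pos: [0.4554, 0.2858, 0.0254]
orientation: [3.14, -0.001, 1.762]
wrist_force: [-0.9, 0.0, -1.7]
finger_gap: 0.0091
```

```bash
python3 -m pendant '[0,0,0,-0.008,0,0,0, 0,0,0,-0.012,0,0,0, 0,0,0,-0.015,0,0,0, 0,0,0,-0.015,0,0,0, 0,0,0,-0.015,0,0,0, 0,0,0,-0.015,0,0,0, 0,0,0,-0.01,0,0,0, 0,0,0,-0.01,0,0,0, 0,0,0,0,0,0,0, 0,0,0,0,0,0,0]'; python3 - <<'E'
from h import *
im=vision.capture("wrist"); print(tool()[2]["wrist_force"])
cv2.imwrite("pics/w6.png",im)
E
```

```text
time_s: 10.85
ee_pos: [0.4562, 0.2858, 0.1364]
orientation: [3.134, -0.002, 1.761]
wrist_force: [0.9, 0.4, -3.0]
finger_gap: 0.009
[ 0.02773046  0.24152347 -2.02650099]
```

View pics/w6.png

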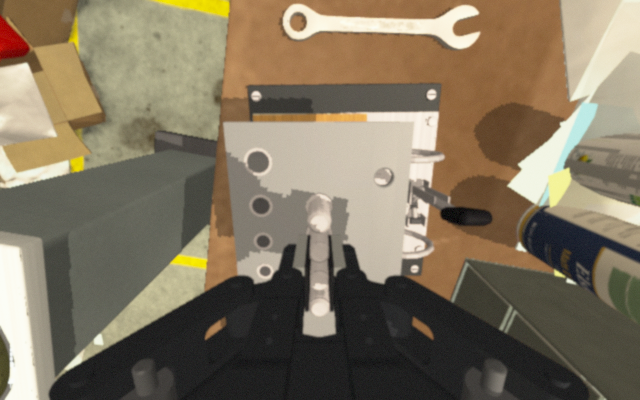

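The plate is level in the gripper, clear of both posts, with the other holes visible and the weight reading 2–3 N. Next I'll get the clipboard outline numerically from the first top image.

```bash
python3 - <<'E'
from h import *
a=cv2.imread("pics/top0.png"); c=vision.calibration("top")
ctr=ray(c,[[452.8,237]],.003)[0]; y=np.radians(-3.8); M=R.from_euler("z",y).as_matrix(); print(ctr)
def prof(ax,rng,off):
    P=np.array([ctr+M@([t,off,0] if ax==0 else [off,t,0]) for t in rng]); q=proj(c,P)
    v=cv2.remap(a,q[:,0].astype(np.float32).reshape(-1,1),q[:,1].astype(np.float32).reshape(-1,1),1)[:,0]
    return v
for nm,ax,rng in (("far",0,np.arange(.12,.2,.004)),("near",0,-np.arange(.12,.2,.004)),("left",1,np.arange(.09,.14,.004)),("right",1,-np.arange(.09,.14,.004))):
    v=np.median([prof(ax,rng,o) for o in np.linspace(-.08,.08,17)],0).astype(int)
    print(nm,[(round(float(t),3),*map(int,x)) for t,x in zip(rng,v)])
E
```

```text
[ 0.47219754 -0.37329755  0.003     ]
far [(0.12, 167, 182, 181), (0.124, 181, 192, 187), (0.128, 182, 193, 187), (0.132, 182, 193, 187), (0.136, 182, 193, 187), (0.14, 143, 157, 162), (0.144, 150, 164, 172), (0.148, 152, 167, 174), (0.152, 153, 168, 175), (0.156, 144, 158, 165), (0.16, 124, 137, 145), (0.164, 150, 164, 171), (0.168, 119, 135, 149), (0.172, 81, 98, 116), (0.176, 72, 91, 110), (0.18, 72, 91, 111), (0.184, 72, 91, 112), (0.188, 72, 91, 111), (0.192, 72, 91, 111), (0.196, 71, 90, 110), (0.2, 71, 90, 110)]
near [(-0.12, 182, 194, 188), (-0.124, 179, 193, 188), (-0.128, 182, 194, 188), (-0.132, 182, 194, 188), (-0.136, 179, 191, 186), (-0.14, 114, 133, 146), (-0.144, 83, 101, 111), (-0.148, 107, 123, 123), (-0.152, 110, 126, 126), (-0.156, 110, 124, 119), (-0.16, 103, 119, 117), (-0.164, 105, 114, 108), (-0.168, 95, 103, 94), (-0.172, 89, 102, 101), (-0.176, 91, 102, 102), (-0.18, 92, 96, 91), (-0.184, 99, 115, 116), (-0.188, 101, 125, 120), (-0.192, 101, 124, 124), (-0.196, 100, 122, 122), (-0.2, 102, 118, 118)]
left [(0.09, 180, 193, 188), (0.094, 182, 193, 188), (0.098, 182, 193, 188), (0.102, 175, 188, 183), (0.106, 128, 146, 154), (0.11, 79, 104, 131), (0.114, 77, 102, 128), (0.118, 72, 92, 113), (0.122, 74, 94, 113), (0.126, 74, 94, 113), (0.13, 73, 94, 113), (0.134, 74, 94, 113), (0.138, 73, 93, 113)]
right [(-0.09, 181, 193, 188), (-0.094, 182, 193, 188), (-0.098, 182, 193, 188), (-0.102, 171, 186, 182), (-0.106, 117, 138, 150), (-0.11, 75, 99, 124), (-0.114, 74, 93, 113), (-0.118, 75, 94, 114), (-0.122, 75, 95, 115), (-0.126, 75, 95, 115), (-0.13, 74, 94, 113), (-0.134, 74, 95, 115), (-0.138, 75, 95, 115)]
```

```bash
python3 - <<'E'
import cv2
a=cv2.imread("pics/top0.png"); cv2.imwrite("pics/clip.png",cv2.resize(a[170:300,400:510],(508,600),interpolation=cv2.INTER_CUBIC))
E
```

```text
(no output)
```

View pics/clip.png

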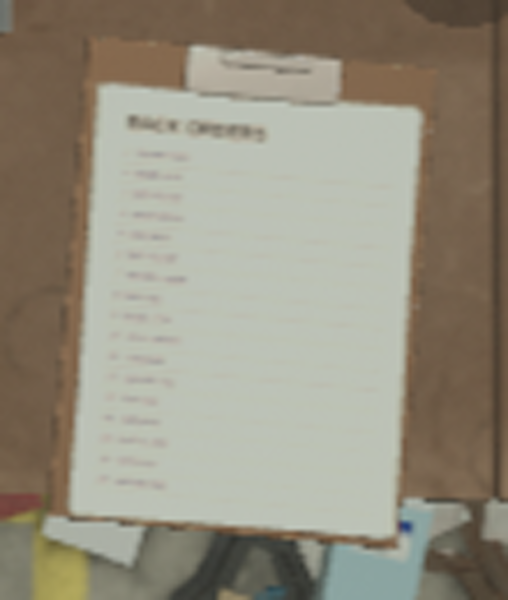

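```bash
python3 -m pendant '[0,-0.015,-0.004,-0.008,0,0,0, 0,-0.025,-0.007,-0.01,0,0,0, 0,-0.035,-0.009,0,0,0,0, 0,-0.035,-0.009,0,0,0,0, 0,-0.035,-0.009,0,0,0,0, 0,-0.035,-0.009,0,0,0,0, 0,-0.035,-0.009,0,0,0,0, 0,-0.035,-0.009,0,0,0,0, 0,-0.035,-0.009,0,0,0,0, 0,-0.035,-0.009,0,0,0,0, 0,-0.035,-0.009,0,0,0,0, 0,-0.03,-0.008,0,0,0,0]'; python3 - <<'E'
from h import *
T=R.from_euler("xyz",[np.pi,0,np.radians(86.2)]).as_matrix()
print(delta([.475,-.372,.12],T),tool()[0])
E
```

```text
time_s: 12.1
ee_pos: [0.4239, -0.1293, 0.1518]
orientation: [3.141, -0.001, 1.765]
wrist_force: [0.5, -0.2, -2.5]
finger_gap: 0.0094
(array([-0.2481,  0.0032,  0.0314]), array([ 0.03, -0.09, 14.94])) [ 0.42390756 -0.12928224  0.15176517]
```

```bash
python3 -m pendant '[0,-0.025,0,0,0,0,4, 0,-0.025,0,0,0,0,5, 0,-0.03,0,0,0,0,5, 0,-0.03,0,0,0,0,1, 0,-0.03,0.005,0,0,0,0, 0,-0.03,0.005,0,0,0,0, 0,-0.02,0.005,0,0,0,0, 0,-0.01,0,0,0,0,0, 0,0,0,0,0,0,0]'; python3 - <<'E'
from h import *
T=R.from_euler("xyz",[np.pi,0,np.radians(86.2)]).as_matrix()
print(delta([.486,-.372,.12],T),tool()[0])
E
```

```text
time_s: 13.0
ee_pos: [0.4304, -0.3434, 0.1494]
orientation: [-3.136, -0.004, 1.485]
wrist_force: [-0.0, 0.5, -2.9]
finger_gap: 0.0091
(array([-0.0239,  0.058 ,  0.029 ]), array([-0.31, -0.24, -1.11])) [ 0.43043339 -0.34335628  0.14943853]
```

```bash
python3 -m pendant '[0,-0.01,0.02,0.01,-0.3,-0.2,-1, 0,-0.01,0.025,0.02,0,0,0, 0,-0.004,0.013,0.025,0,0,0, 0,0,0,0.025,0,0,0, 0,0,0,0.01,0,0,0, 0,0,0,0,0,0,0]'; python3 - <<'E'
from h import *
T=R.from_euler("xyz",[np.pi,0,np.radians(86.2)]).as_matrix()
print(delta([.486,-.372,.0164],T),tool()[0])
E
```

```text
time_s: 13.6
ee_pos: [0.4873, -0.3676, 0.0575]
orientation: [-3.141, -0.002, 1.506]
wrist_force: [0.3, -0.0, -2.4]
finger_gap: 0.0095
(array([-0.0045, -0.001 ,  0.0411]), array([-0.03, -0.09,  0.07])) [ 0.48732221 -0.3676044   0.05752212]
```

```bash
python3 -m pendant '[0,-0.004,-0.001,0.015,0,0,0, 0,0,0,0.012,0,0,0, 0,0,0,0.005,0,0,0, 0,0,0,0,0,0,0, 0,0,0,0,0,0,0]'; python3 - <<'E'
from h import *
T=R.from_euler("xyz",[np.pi,0,np.radians(86.2)]).as_matrix()
print(delta([.486,-.372,.0164],T),tool()[2]["wrist_force"])
E
```

```text
time_s: 14.1
ee_pos: [0.4863, -0.372, 0.0262]
orientation: [3.139, 0.001, 1.506]
wrist_force: [0.4, -0.6, -1.6]
finger_gap: 0.009
(array([-0.    , -0.0004,  0.0098]), array([0.13, 0.03, 0.08])) [ 0.4214305  -0.64902778 -1.63436525]
```

```bash
for i in 1 2; do python3 -m pendant '[0,0,0,0.004,0,0,0, 0,0,0,0.0005,0,0,0]'; done
```

```text
time_s: 14.3
ee_pos: [0.4866, -0.3723, 0.0222]
orientation: [3.138, 0.001, 1.506]
wrist_force: [-0.3, 0.4, -1.5]
finger_gap: 0.009
time_s: 14.5
ee_pos: [0.4868, -0.3724, 0.0177]
orientation: [3.138, 0.002, 1.506]
wrist_force: [-0.5, 1.1, -2.6]
finger_gap: 0.0089
```

```bash
python3 -m pendant '[0,0,0,0.0015,0,0,0, 0,0,0,0,0,0,0]'; python3 -m pendant '[0,0,0,0.0012,0,0,0, 0,0,0,0,0,0,0]'
```

```text
time_s: 14.7
ee_pos: [0.4872, -0.3726, 0.017]
orientation: [3.137, 0.002, 1.506]
wrist_force: [-0.1, -0.5, -2.3]
finger_gap: 0.0093
time_s: 14.9
ee_pos: [0.4874, -0.3727, 0.017]
orientation: [3.136, 0.003, 1.506]
wrist_force: [0.7, -0.6, -2.4]
finger_gap: 0.0095
```

```bash
python3 -m pendant '[0,-0.0005,-0.001,0.0025,0.2,0,0, 0,0,0,0.0005,0,0,0]'; python3 -m pendant '[0,0,0,0.002,0,0,0, 0,0,0,0,0,0,0]'
```

```text
time_s: 15.1
ee_pos: [0.4877, -0.373, 0.0169]
orientation: [3.137, 0.003, 1.506]
wrist_force: [-0.7, -0.3, -1.7]
finger_gap: 0.0092
time_s: 15.3
ee_pos: [0.488, -0.3732, 0.0171]
orientation: [3.137, 0.004, 1.506]
wrist_force: [-0.1, -0.4, -3.0]
finger_gap: 0.0093
```

```bash
python3 -m pendant '[0,-0.001,-0.0015,0.003,0,0,0]'; python3 -m pendant '[0,0,0,0.003,0,0,0]';python3 -c "
from h import *
s=tool()[2];print(s['effort'],s['ft_torque'],s['q'])"
```

```text
time_s: 15.4
ee_pos: [0.488, -0.3736, 0.0166]
orientation: [3.134, 0.003, 1.506]
wrist_force: [-2.0, 29.4, 52.7]
finger_gap: 0.0094
time_s: 15.5
ee_pos: [0.4882, -0.3735, 0.0166]
orientation: [3.134, 0.003, 1.507]
wrist_force: [-28.7, 14.5, 49.4]
finger_gap: 0.0091
[  2.85997733 -44.24283028 -28.80153179   1.36626441  -7.40609899
  -0.10391236] [ 2.52774591  4.68417147 -0.08289389] [-0.71346277  0.68210673  1.49638413  0.00257809  0.95464833 -0.65096631]
```

That is firm contact: the plate is on the clipboard. I'll relax and release.

```bash
python3 -m pendant '[0,0,0,-0.0005,0,0,0]'; python3 -m pendant '[10,0,0,0,0,0,0,30,0,0,0,0,0,0,40,0,0,0,0,0,0,40,0,0,0,0,0,0]';  python3 -m pendant '[45,0,0,-0.015,0,0,0, 45,0,0,-0.03,0,0,0, 45,0,0,-0.04,0,0,0, 45,0,0,-0.04,0,0,0, 45,0,0,-0.03,0,0,0, 45,0,0,0,0,0,0]'; python3 - <<'E'
from h import *
im=vision.capture("wrist"); c=vision.calibration("wrist")
M=R.from_euler("z",-3.8,degrees=True).as_matrix(); C=np.array([.4858,-.3722,.003])
q=proj(c,[C+M@np.array([a*.1575,b*.114,0]) for a,b in((-1,-1),(1,-1),(1,1),(-1,1))]); cv2.polylines(im,[q.astype(int)],True,(0,0,255),1)
q=proj(c,[C+M@np.array([a*.05,b*.07,.004]) for a,b in((-1,-1),(1,-1),(1,1),(-1,1))]); cv2.polylines(im,[q.astype(int)],True,(0,255,0),1)
cv2.imwrite("pics/w8.png",im)
E
```

```text
time_s: 15.6
ee_pos: [0.4882, -0.3735, 0.0178]
orientation: [3.133, 0.004, 1.507]
wrist_force: [-0.8, 0.8, -2.7]
finger_gap: 0.0093
time_s: 16.0
ee_pos: [0.4882, -0.3738, 0.0167]
orientation: [3.133, 0.004, 1.507]
wrist_force: [0.8, -0.3, -0.1]
finger_gap: 0.0345
time_s: 16.6
ee_pos: [0.4865, -0.3729, 0.1818]
orientation: [3.133, 0.004, 1.507]
wrist_force: [0.2, 0.4, -0.4]
finger_gap: 0.0384
```

View pics/w8.png

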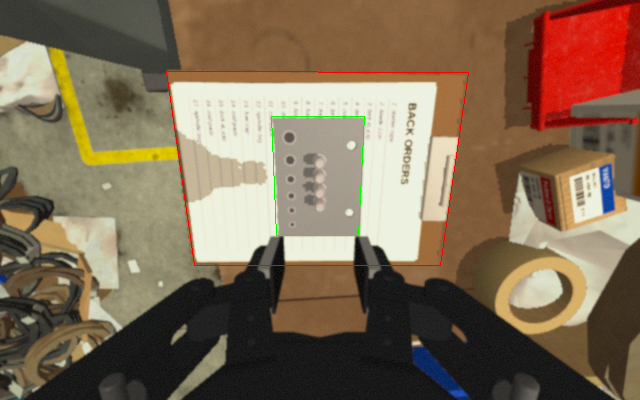

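The plate lies flat, studs up, inside the green predicted outline (272–365, 117–236), centred on the clipboard. Next I'll go back to the lever.

```bash
python3 -m pendant '[45,0.01,-0.025,-0.01,0.4,0,-4, 45,0.02,-0.03,-0.01,0,0,-5, 45,0.03,-0.01,0,0,0,-5, 45,0.04,0,0,0,0,-1, 45,0.04,0.008,0,0,0,0, 45,0.04,0.008,0,0,0,0, 45,0.04,0.008,0,0,0,0, 45,0.04,0.008,0,0,0,0, 45,0.04,0.008,0,0,0,0, 45,0.04,0.008,0,0,0,0, 45,0.04,0.008,0,0,0,0, 45,0.04,0.008,0,0,0,0]'; python3 - <<'E'
from h import *
O=np.array([.490,.2907,0]);y=np.radians(11.1);M=R.from_euler("z",y).as_matrix()
T=R.from_euler("xyz",[np.pi,0,y+np.pi/2]).as_matrix()
print(delta(O+M@[-.0,.0034,.20],T),tool()[0])
E
```

```text
time_s: 17.85
ee_pos: [0.3991, 0.067, 0.1939]
orientation: [-3.132, -0.003, 1.772]
wrist_force: [0.5, -0.6, 1.0]
finger_gap: 0.0384
(array([ 0.2045,  0.1337, -0.0067]), array([-0.55, -0.19,  0.41])) [0.39906472 0.06696857 0.19392868]
```

```bash
python3 -m pendant '[45,0.035,0.023,-0.002,-0.5,-0.2,0.4, 45,0.035,0.023,-0.002,0,0,0, 45,0.035,0.023,-0.002,0,0,0, 45,0.035,0.023,0,0,0,0, 45,0.03,0.02,0,0,0,0, 45,0.015,0.01,0,0,0,0, 45,0,0,0,0,0,0]'; python3 - <<'E'
from h import *
O=np.array([.490,.2907,0]);y=np.radians(11.1);M=R.from_euler("z",y).as_matrix()
T=R.from_euler("xyz",[np.pi,0,y+np.pi/2]).as_matrix()
print(delta(O+M@[.063,.0034,.19],T),tool()[0])
E
```

```text
time_s: 18.55
ee_pos: [0.4807, 0.2853, 0.1953]
orientation: [-3.134, 0.001, 1.77]
wrist_force: [-0.3, -0.4, -0.0]
finger_gap: 0.0386
(array([0.0066, 0.0732, 0.0047]), array([-0.44,  0.08,  0.3 ])) [0.48070168 0.28527164 0.19528861]
```

```bash
python3 -m pendant '[50,0.003,0.025,0,-0.4,0,0.3, 50,0.003,0.03,0,0,0,0, 50,0,0.015,0,0,0,0, 50,0,0,0,0,0,0]'; python3 - <<'E'
from h import *
O=np.array([.490,.2907,0]);y=np.radians(11.1);M=R.from_euler("z",y).as_matrix()
T=R.from_euler("xyz",[np.pi,0,y+np.pi/2]).as_matrix()
print(delta(O+M@[.063,.0034,.0884],T),tool()[0])
# check tab: dark pixels in wrist near predicted
c=vision.calibration("wrist"); im=vision.capture("wrist")
q=proj(c,[O+M@np.array([.063,.0034,z]) for z in(.09,.107,.125)]); print(q.round(1))
m=cv2.inRange(im,(0,0,0),(50,50,50)); cv2.imwrite("pics/w9.png",im)
n,l,s,ce=cv2.connectedComponentsWithStats(m); print([(s[i].tolist(),ce[i].round(1).tolist()) for i in range(1,n) if s[i][4]>60])
for v in range(150,300,8): print(v,"".join("#" if m[v,u] else "." for u in range(240,400,4)))
E
```

```text
time_s: 18.95
ee_pos: [0.5483, 0.3032, 0.1925]
orientation: [-3.136, 0.003, 1.765]
wrist_force: [-0.1, -0.3, 0.1]
finger_gap: 0.0427
(array([0.0027, 0.0039, 0.1041]), array([-0.33,  0.18,  0.02])) [0.54834434 0.30316104 0.19253487]
[[323.7 195. ]
 [324.  200.6]
 [324.2 207.4]]
[([313, 188, 22, 12, 202], [323.4, 192.9]), ([418, 197, 33, 47, 767], [432.6, 218.4]), ([477, 234, 26, 22, 124], [490.0, 246.0]), ([25, 238, 590, 162, 42703], [320.0, 346.1])]
150 ........................................
158 ........................................
166 ........................................
174 ........................................
182 ........................................
190 ...................#####................
198 ....................###.................
206 ........................................
214 ........................................
222 ........................................
230 ........................................
238 .........#....................#.........
246 ....##...#....................##........
254 ...##...##....................##....##..
262 ..##...###....................###....##.
270 .##....###....................####...###
278 #####..###.....................###.#####
286 #########......................#########
294 #########......................#########
```

```bash
python3 -m pendant '[50,0.003,0.004,0.03,-0.3,0,0, 50,0,0,0.03,0,0,0, 50,0,0,0.03,0,0,0, 50,0,0,0.003,0,0,0, 50,0,0,0,0,0,0]'; python3 - <<'E'
from h import *
O=np.array([.490,.2907,0]);y=np.radians(11.1);M=R.from_euler("z",y).as_matrix()
T=R.from_euler("xyz",[np.pi,0,y+np.pi/2]).as_matrix()
print(delta(O+M@[.063,.0045,.0865],T),tool()[0])
E
```

```text
time_s: 19.5
ee_pos: [0.5473, 0.304, 0.099]
orientation: [-3.141, 0.003, 1.764]
wrist_force: [0.4, 0.1, 0.7]
finger_gap: 0.0429
(array([0.0026, 0.0042, 0.0125]), array([-0.02,  0.18, -0.03])) [0.54729528 0.30395494 0.09897189]
```

```bash
python3 -m pendant '[50,0.003,0.005,0.012,0,0,0, 50,0,0,0,0,0,0, 10,0,0,0,0,0,0, 10,0,0,0,0,0,0, 10,0,0,0,0,0,0, 10,0,0,0,0,0,0, 10,0,0,0,0,0,0, 10,0,0,0,0,0,0]' 60; python3 - <<'E'
from h import *
O=np.array([.490,.2907,0]);M=R.from_euler("z",11.1,degrees=True).as_matrix()
g=M.T@(tool()[0]-O)+[0,0,.019]; w=g[1:]-[0,.014]; r0=np.hypot(*w); a=np.arctan2(w[1],w[0]); print("grasp",g,r0,np.degrees(a))
A=np.linspace(a,np.radians(16.4),10); P=r0*np.c_[np.cos(A),np.sin(A)]; print((np.diff(P,axis=0)*[1,-1]*1000).round(1).tolist())
E
```

```text
time_s: 20.3
ee_pos: [0.551, 0.3082, 0.0905]
orientation: [-3.141, 0.003, 1.765]
wrist_force: [-1.8, 0.5, -4.9]
finger_gap: 0.0188
grasp [0.06319261 0.00541559 0.10946914] 0.09562262403042775 86.75331633733137
[[12.9, 1.6], [12.6, 3.4], [12.0, 5.0], [11.2, 6.6], [10.2, 8.1], [9.0, 9.4], [7.7, 10.6], [6.1, 11.5], [4.5, 12.2]]
```

```bash
python3 -m pendant '[10,0.0129,0,0.0016,0,0,0, 10,0.0126,0,0.0034,0,0,0, 10,0.012,0,0.005,0,0,0, 10,0.0112,0,0.0066,0,0,0]'; python3 - <<'E'
from h import *
O=np.array([.490,.2907,0]);M=R.from_euler("z",11.1,degrees=True).as_matrix()
g=M.T@(tool()[0]-O)+[0,0,.019]; w=g[1:]-[0,.014]; r0=np.hypot(*w); a=np.arctan2(w[1],w[0]); print("grasp",g,r0,np.degrees(a))
A=np.linspace(a,np.radians(16.4),7); P=r0*np.c_[np.cos(A),np.sin(A)]; print((np.diff(P,axis=0)*[1,-1]*1000).round(1).tolist())
E
```

```text
time_s: 20.7
ee_pos: [0.5423, 0.3517, 0.0776]
orientation: [-3.139, 0.012, 1.762]
wrist_force: [-7.7, -15.6, 15.1]
finger_gap: 0.0191
grasp [0.06310424 0.0497805  0.09663861] 0.09647402468752388 58.93574689431835
[[9.8, 6.8], [8.9, 7.9], [7.9, 9.0], [6.7, 9.9], [5.4, 10.6], [4.1, 11.2]]
```

```bash
python3 -m pendant '[10,0.0098,0,0.0075,0,0,0, 10,0.0089,0,0.0085,0,0,0, 10,0.0079,0,0.0095,0,0,0, 10,0.0067,0,0.0105,0,0,0, 10,0.0054,0,0.011,0,0,0]'; python3 - <<'E'
from h import *
O=np.array([.490,.2907,0]);M=R.from_euler("z",11.1,degrees=True).as_matrix()
g=M.T@(tool()[0]-O)+[0,0,.019]; w=g[1:]-[0,.014]; r0=np.hypot(*w); a=np.arctan2(w[1],w[0]); print("grasp",g,r0,np.degrees(a))
A=np.linspace(a,np.radians(16.4),4); P=r0*np.c_[np.cos(A),np.sin(A)]; print((np.diff(P,axis=0)*[1,-1]*1000).round(1).tolist())
E
```

```text
time_s: 21.2
ee_pos: [0.5345, 0.3898, 0.0394]
orientation: [-3.139, 0.015, 1.763]
wrist_force: [-8.2, -4.3, 9.8]
finger_gap: 0.0189
grasp [0.06279223 0.08867138 0.05843071] 0.09918014546607856 26.61415115199548
[[2.5, 5.3], [2.2, 5.5], [1.8, 5.6]]
```

```bash
python3 -m pendant '[10,0.0025,0,0.0065,0,0,0, 10,0.0022,0,0.0065,0,0,0, 10,0.0018,0,0.0065,0,0,0, 10,0,0,0.003,0,0,0]'; python3 - <<'E'
from h import *
O=np.array([.490,.2907,0]);M=R.from_euler("z",11.1,degrees=True).as_matrix()
g=M.T@(tool()[0]-O)+[0,0,.019]; w=g[1:]-[0,.014]; print("grasp",g,np.degrees(np.arctan2(w[1],w[0])))
E
```

```text
time_s: 21.6
ee_pos: [0.5327, 0.3979, 0.0195]
orientation: [-3.14, 0.015, 1.765]
wrist_force: [-6.1, 0.2, 3.3]
finger_gap: 0.0188
grasp [0.06257274 0.09696325 0.03852096] 14.191941032109197
```

```bash
python3 -m pendant '[50,0,0,0,0,0,0, 50,0,0,0,0,0,0, 50,0,0,0,0,0,0, 50,0,0,0,0,0,0, 50,0,0,-0.03,0,0,0, 50,0,0,-0.04,0,0,0, 50,-0.01,-0.02,-0.04,0,0,0, 50,-0.02,-0.02,-0.03,0,0,0, 50,0,0,0,0,0,0]'; python3 - <<'E'
from h import *
O=np.array([.490,.2907,0]);M=R.from_euler("z",11.1,degrees=True).as_matrix()
c=vision.calibration("wrist"); im=vision.capture("wrist"); cv2.imwrite("pics/w10.png",im)
P=[[.064+a,.087+b,.044] for a,b in((-.01,-.018),(.01,-.018),(.01,.018),(-.01,.018))]
q=proj(c,[O+M@np.array(p) for p in P]); print(tool()[0],q.round(1))
m=cv2.inRange(im,(0,0,0),(35,35,35)); u0,v0=q.min(0).astype(int)-30; u1,v1=q.max(0).astype(int)+30
for v in range(v0,v1,4): print(v,"".join("#" if m[v,u] else "." for u in range(u0,u1,2)))
print(u0,u1)
# arch ends: post tops now covered: patch stats
for yy in(.04,-.04): print(proj(c,[O+M@np.array([0,yy,.045])]).round(0))
# change vs. top0
t=vision.capture("top"); cv2.imwrite("pics/top1.png",t); d=cv2.absdiff(t,cv2.imread("pics/top0.png")).max(2)
for n,(a,b,e,f) in dict(wrench=(172,200,192,262),filter=(272,230,305,262),carton=(360,228,384,268),clipedge=(408,178,500,292),boardmech=(195,190,265,225)).items():
    print(n,(d[b:f,a:e]>40).mean().round(3))
E
```

```text
time_s: 22.5
ee_pos: [0.4987, 0.3612, 0.1648]
orientation: [-3.14, 0.015, 1.763]
wrist_force: [-0.0, 0.5, 0.7]
finger_gap: 0.0427
[0.49883262 0.36179911 0.16287199] [[352.4 189.2]
 [373.  189.2]
 [375.2 151.9]
 [353.7 152. ]]
121 ..........................................
125 ..........................................
129 ..........................................
133 ..........................................
137 ..........................................
141 ..........................................
145 ..........................................
149 ..........................................
153 ..................###.....................
157 ...............##.........................
161 ...............##.........................
165 ...............##.........................
169 ...............##.........................
173 ...............##.#.......................
177 ...............#..##......................
181 ...............##.........................
185 ..........................................
189 ..........................................
193 ..........................................
197 ..........................................
201 ..........................................
205 ..........................................
209 ..........................................
213 ..........................................
217 ..........................................
322 405
[[297. 217.]]
[[299. 286.]]
wrench 0.446
filter 0.0
carton 0.0
clipedge 0.135
boardmech 0.011
```

```bash
python3 -m pendant '[50,-0.03,-0.02,-0.02,0,0,0, 50,-0.04,-0.02,-0.02,0,0,0, 50,-0.04,-0.02,-0.02,0,0,0, 50,-0.04,-0.015,0,0,0,0, 50,-0.04,-0.01,0,0,0,0, 50,-0.04,-0.01,0,0,0,0, 50,-0.04,0,0,0,0,0, 50,-0.04,0,0,0,0,0, 50,0,0,0,0,0,0]'; python3 - <<'E'
from h import *
t=vision.capture("top"); cv2.imwrite("pics/top2.png",t); a=cv2.imread("pics/top0.png"); d=cv2.absdiff(t,a).max(2)
for n,(x,b,e,f) in dict(wrench=(172,200,192,262),filter=(272,230,305,262),carton=(360,228,384,268),clipedge=(408,178,500,292),boardmech=(195,190,265,225)).items():
    k=d[b:f,x:e]>40; yy,xx=np.nonzero(k); print(n,k.mean().round(3),(xx.min()+x,xx.max()+x,yy.min()+b,yy.max()+b) if k.any() else "")
c=vision.calibration("top"); k=np.uint8(d[178:292,408:500]>40); n,l,s,ce=cv2.connectedComponentsWithStats(k); i=1+s[1:,4].argmax(); print(s[i],ray(c,ce[i]+[408,178],.007))
k=np.uint8(d>40); k[:185]=0;k[285:]=0; n,l,s,ce=cv2.connectedComponentsWithStats(k); print([x.tolist() for x in s[1:] if x[4]>25])
E
```

```text
time_s: 23.5
ee_pos: [0.4639, 0.0312, 0.2163]
orientation: [-3.115, 0.02, 1.768]
wrist_force: [-0.3, 0.3, -0.1]
finger_gap: 0.0428
wrench 0.0 
filter 0.32 (np.int64(287), np.int64(304), np.int64(230), np.int64(261))
carton 0.0 
clipedge 0.138 (np.int64(430), np.int64(477), np.int64(214), np.int64(249))
boardmech 0.013 (np.int64(234), np.int64(253), np.int64(221), np.int64(224))
[  22   36   48   36 1451] [[ 0.48738511 -0.37428875  0.007     ]]
[[430, 214, 48, 36, 1451], [221, 221, 34, 32, 307], [287, 225, 15, 42, 350], [210, 239, 15, 19, 100], [302, 255, 32, 14, 191], [288, 275, 55, 10, 393]]
```

```bash
python3 -c "
from cell import r; print(r.finish_job())"
```

```text
the job is handed in; nothing more can be done
None
```

The job is done and handed in at about 23.5 s of robot time. I lifted the lever fully open and took the plate off its posts by the middle two studs. I laid it studs up on the clipboard, then drove the lever down until it was shut.

**Last checks:**
- **Plate:** the wrist picture showed it flat with studs up, and the last top image put its centre at (0.487, -0.374), about 2 mm from the clipboard's measured middle.
- **Lever and arches:** in the last top image the mechanism area matches the first one (about 1% of pixels differ, all along the edge where the plate was). I judged "shut" from that comparison and the arm's measured angle, not by viewing a picture, because my 12 views were used up.
- **Other things:** the wrench, oil filter and carton show no change from the first image. The filter was partly hidden by the arm in the last image, so its check is from the image just before.

**What went less cleanly:**
- The first pinch on the lever was about 20 mm too high, so I released it and gripped again lower.
- While setting the plate down, small steps stalled and then pressed it onto the clipboard with a wrist force of about 60 N. That is under the 120 N limit, and I eased off at once.

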